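Tip the empty bottles into the wash-up tub

ROBOT

A 7-joint arm with a two-finger parallel gripper is mounted at the origin on the work surface. World frame = base frame: x ahead of the robot, y to its left, z up, the work surface at z = 0. Lengths are in m, angles in rad, forces in N, time in s.
With the tool pointing down it reaches from about 0.425 to 0.925 m from the base axis. Payload 6.8 kg.
Tool frame: the origin (TCP) lies at the very end of the fingers, on their centre line; the grasp point (between the pads) lies 19 mm behind it; z points along the fingers, y is the line along which they close (so a half turn about z gives the same grasp; the last joint's range is limited). The gripper opens to 85 mm and grips with 20 to 120 N. Pads are 22 mm wide; open, the fingers measure 114 mm over their backs; the gripper's body (76 mm by 85 mm) begins 54 mm behind the grasp point. The pads swing forward as they close: fully open they stand 13 mm farther back than shut.
Start: joints at [-0.108, 0.477, 0.022, 1.555, -0.011, 1.109, -0.083], TCP at [0.675, 0, 0.203] pointing down, gripper open.
Joint ranges: [-2.96, 2.96], [-0.34, 2.1], [-1.41, 1.46], [0.24, 2.44], [-1.37, 4.51], [0.17, 1.92], [-2.96, 2.96]. Speed limits (rad/s): [2.39, 2.39, 3.14, 3.14, 3.14, 3.14, 3.14].

INTERFACE

Orientations are given as a rotation vector (axis times angle).
In Python, from bench import r gives the robot as it stands. The module is installed in compiled form; this text tells all that it offers.
- The arm moves only by the tool servo_tool, never from a script. Its argument "commands" is a list of rows, each a list of 7 numbers: the turn, a rotation vector about the world's x, y, z in degrees, then the shift along the world's x, y, z in mm, then the closure, from 0 (fully open) to 1 (shut). A call has 1 to 5 rows; each row is the pose to reach, as a shift and turn from the pose commanded when the call began; what a row does not reach only later rows make up. A row lasts 1/12 s, in which the tool goes at most 41.7 mm and 7.16 degrees, less where a joint would pass 70% of its speed; a pose out of reach is approached as far as the arm can. A call with a gripper value outside its range is refused whole. The fingers move at their own pace and stop on an object; "force" is the grip in N (left out, the last holds). Time passes only in rows, so rows that repeat a pose let the fingers close. It gives the time, the measured TCP pose, the force, the opening and the grip force at its end, in the units of the state.
- r.get_obs(): the state, without advancing time (a new reading comes with each control period).
- r.grab_frame(name): name is "scene" or "side" or "wrist"; returns (picture, depth): 384x512x3 uint8, blue, green, red; 384x512 float32, m along the optical axis (not along the pixel's ray), 0 where there is no reading.
- r.camera_info(name): a dict with "vertical_fov" (degrees; the focal length in pixels is half the picture's height over the tangent of half this angle, whatever the lens; pixels are square), "cx", "cy" (the principal point, pixels), "D" ([k1, k2, p1, p2, k3] as OpenCV has them; the pictures are not rectified), "cam_to_world" (4x4, takes a point from camera to world coordinates); the wrist camera has in their place "T_tool_cam" (4x4, takes a point from camera to tool coordinates, whose origin is the TCP and whose axes are the flange's). Camera axes: x right, y up, looking along -z (the intrinsics and any distortion apply to the point x, -y, -z); pixel columns grow to the right and rows downward; lengths in m; the calibration is good to about 2 mm. A picture is of the moment at which its call begins: read the wrist's pose just before it. camera_info takes no time and is no camera call.
- r.hand_in(): hands the job in; it is judged then, once.
The state is a dict: "clock": time; "joints": joint angles; "qvel": joint speeds; "tau": joint torques, N m; "tcp_pos": TCP position; "orientation": TCP orientation; "contact_force": force on the tool from outside, world axes, zero at the start; "moment": the same for the moment, N m; "grip_width": finger opening in m; "gripper_force": force on a finger pad.
Only numpy, scipy, OpenCV 4.12 (cv2) and the standard library are available. Lean on these libraries where they do the work, as an engineer would, in place of code of your own. Each camera call takes 0.05 s, during which the arm holds its last target. There are 200 camera calls.

TASK

Slide the square grey tub under the lip of the tipping tray, then push the tray's bar to tip all four empty bottles into the tub, and let the tray down again gently, without dropping it, until it lies level. Leave the tub standing flat on the bench with all the bottles in it, and do not disturb the other things on the bench.

Things in the scene. Friction and masses are not known exactly. Their poses are not given: they have to be found in the camera images.
- stand: Fixed grey stand of the tipping tray, 198 mm wide along its x. Origin on the bench below the middle of the tray's hinge line, which is parallel to its x, 165 mm up. The tray lies on its +y side; its open lip looks to -y. The front legs begin at own y = +63 mm, so the tub fits 60 mm in beneath the lip; the arms at the hinge have their underside 153 mm above the bench.
- lip (a point): Middle of the hinge line = middle of the tray's open lip, 165 mm above the bench, fixed. Axes as the stand's.
- tray (a joint): Tilt of the sheet-steel tray (inside 150 mm wide, 240 mm long, side and back walls 43 mm high, open at the lip): 0 lying level, growing as its back end rises and it tips out over the lip (to the stand's -y); stop at 1.2 rad. 0.5 kg; falls back by itself if let go.
- bar (a point): Middle of the tipping bar: a round steel bar 10 mm thick, 166 mm long, parallel to the hinge line on two end uprights, 100 mm straight above the lip (265 mm above the bench) when level. Fixed to the tray: pushed to the stand's -y it tips the tray (at tilt a it lies 100 sin a mm to -y of the hinge line, 100 cos a mm above it). About 8 N.
- tub: Open grey plastic tub, 210 mm square, 125 mm high, walls and floor 5 mm, with a rim 8 mm wide and 8 mm high outside the wall's top edge (13 mm across wall and rim). 0.35 to 0.7 kg, loose on the bench. Origin at the centre of its underside, z up, x and y along its sides.
- bottle0: One of four alike empty square white bottles with blue caps lying in the tray, 95 mm long with the cap, body 50 x 72 x 50 mm, 40 to 85 g. Origin in the middle of the square body; its y points to the cap.
- bottle1: One of four alike empty square white bottles with blue caps lying in the tray, 95 mm long with the cap, body 50 x 72 x 50 mm, 40 to 85 g. Origin in the middle of the square body; its y points to the cap.
- bottle2: One of four alike empty square white bottles with blue caps lying in the tray, 95 mm long with the cap, body 50 x 72 x 50 mm, 40 to 85 g. Origin in the middle of the square body; its y points to the cap.
- bottle3: One of four alike empty square white bottles with blue caps lying in the tray, 95 mm long with the cap, body 50 x 72 x 50 mm, 40 to 85 g. Origin in the middle of the square body; its y points to the cap.
- reagent_a: Bystander: glass bottle, blue cap, 72 mm wide, 150 mm high; origin under its base.
- reagent_b: Bystander: glass bottle, blue cap, 72 mm wide, 150 mm high; origin under its base.
- powder_jar: Bystander: wide white jar, 110 mm wide, 130 mm high; origin under its base.
- tip_box: Bystander beside the stand: white box with blue perforated top, 80 x 120 x 68 mm; origin under its base.
- tube_rack: Bystander behind the stand: wire rack of capped tubes, 70 x 150 x 108 mm; origin under its base.
- wash_bottle: Bystander: white bottle, red cap, 64 mm wide, 130 mm high; origin under its base.
Things that resemble listed ones, but are neither listed nor needed, are in the scene too. What is shaped like the bottle3 but black or pink is not meant.

How it is judged:
On the way, in this order (a step that is already met when the one before it is completed fails the run):
1. the lip is above the tub, with the tray still level and the tub on the bench (x of lip in the frame of tub between -0.11 and 0.11 m and y of lip in the frame of tub between -0.11 and 0.11 m and value of joint tray below 0.1 rad and height (world z) of tub below 0.01 m), for 0.2 s.
2. the tray is tipped (over 0.4 rad) and all four bottles are in the tub (value of joint tray above 0.4 rad and x of bottle0 in the frame of tub between -0.1 and 0.1 m and y of bottle0 in the frame of tub between -0.1 and 0.1 m and z of each of bottle0, bottle1, bottle2, bottle3 in the frame of tub below 0.165 m and x of bottle1 in the frame of tub between -0.1 and 0.1 m and y of bottle1 in the frame of tub between -0.1 and 0.1 m and x of bottle2 in the frame of tub between -0.1 and 0.1 m and y of bottle2 in the frame of tub between -0.1 and 0.1 m and x of bottle3 in the frame of tub between -0.1 and 0.1 m and y of bottle3 in the frame of tub between -0.1 and 0.1 m), for 0.1 s.
At the end, for the whole second after the job is handed in: All four bottles lie at rest inside the tub (centres within 100 mm of its middle along each side, no higher than 145 mm above the bench), the tub stands flat on the bench (within 0.08 rad), and the tray is down level (within 0.05 rad) (x of bottle0 in the frame of tub between -0.1 and 0.1 m and y of bottle0 in the frame of tub between -0.1 and 0.1 m and z of each of bottle0, bottle1, bottle2, bottle3 in the frame of tub below 0.145 m and x of bottle1 in the frame of tub between -0.1 and 0.1 m and y of bottle1 in the frame of tub between -0.1 and 0.1 m and x of bottle2 in the frame of tub between -0.1 and 0.1 m and y of bottle2 in the frame of tub between -0.1 and 0.1 m and x of bottle3 in the frame of tub between -0.1 and 0.1 m and y of bottle3 in the frame of tub between -0.1 and 0.1 m and value of joint tray below 0.05 rad and angle between tub's own z axis and vertical below 0.08 rad and height (world z) of tub below 0.01 m and linear speed of tub below 0.02 m/s and linear speed of each of bottle0, bottle1, bottle2, bottle3 below 0.05 m/s); the robot touches nothing.
It fails at once if the tray is dropped (falls back faster than 2.5 rad/s) (velocity of joint tray below -2.5 rad/s).
It fails at once if a bystander is moved more than 30 mm (distance of any of reagent_a, reagent_b, powder_jar, tip_box, tube_rack, wash_bottle from where it was at the start of the episode above 0.03 m).
It also fails if it takes over 64 s, if anything falls off the work surface, if the arm or the gripper's body presses on something with over 40 N, if the wrist force passes 120 N, or if a joint passes its speed limit or range.

## Working session

There is one attempt and no reset: what is moved stays moved. The work goes in short steps, Python scripts to look and compute and a tool call to move; the robot and the scene stay as the last step left them, time stands still between calls to the robot, and variables do not carry over. Pictures are saved under pics/ and viewed, at most 10 in all, crops included, and the job is handed in when it is done.

Besides the shell and the picture viewer there is one more tool, called after "Emit:" in YAML: its name, and indented under it one key for each argument. servo_tool: Moves the arm, as the interface text tells. Its arguments: {"type":"object","properties":{"commands":{"type":"array"},"force":{"type":"number"}},"required":["commands"]}

```bash
mkdir -p pics; cat > h.py <<'E'
import numpy as np, cv2
from bench import r
def info(n):
    c=r.camera_info(n); f=192/np.tan(np.radians(c["vertical_fov"])/2)
    K=np.array([[f,0,c["cx"]],[0,f,c["cy"]],[0,0,1]]); return K,np.array(c["D"],float),c
def cloud(n,d,T=None):
    K,D,c=info(n); T=np.array(c["cam_to_world"]) if T is None else T
    v,u=np.mgrid[0:384,0:512]
    p=cv2.undistortPoints(np.stack([u,v],-1).reshape(-1,1,2).astype(np.float32),K,D).reshape(384,512,2)
    P=np.stack([p[...,0]*d,-p[...,1]*d,-d],-1)
    W=P@T[:3,:3].T+T[:3,3]; W[d==0]=np.nan; return W
E
python3 - <<'E'
from h import *
o=r.get_obs(); print(o)
for n in("scene","side"):
    p,d=r.grab_frame(n); np.save(n+"_d.npy",d); cv2.imwrite(f"pics/{n}0.png",p); c=r.camera_info(n); print(n,c, (d>0).mean())
E
```

```text
{'clock': 0.0, 'joints': array([-0.10810319,  0.47780341,  0.02238479,  1.55646372, -0.01145859,
        1.10930391, -0.08311353]), 'qvel': array([-1.37021630e-03,  1.59738958e-04,  1.40359333e-03,  4.53665352e-04,
       -2.09657942e-04,  6.22118873e-04, -6.68047092e-05]), 'tau': array([-5.45967814e-04, -5.96443820e+01,  1.60769675e+00, -2.81194621e+01,
        1.24063640e-02,  9.39900521e-03,  2.20753498e-05]), 'tcp_pos': array([ 6.74350046e-01, -5.91827389e-05,  2.02419264e-01]), 'orientation': array([-2.22063035, -2.22060721,  0.00225975]), 'contact_force': array([ 0.68230286,  0.59358173, -0.19327163]), 'moment': array([ 0.00406406,  0.01822274, -0.00268502]), 'gripper_force': 0.0, 'grip_width': 0.0854891496578058}
scene {'vertical_fov': 52.01728232788302, 'cx': 255.11204526414974, 'cy': 186.73936961983458, 'D': array([-0.1224753,  0.       ,  0.       ,  0.       ,  0.       ]), 'cam_to_world': array([[-0.72555498, -0.58140885,  0.36814906,  1.0571378 ],
       [ 0.68798982, -0.62488667,  0.36903476,  0.52690376],
       [ 0.01549137,  0.52103781,  0.853393  ,  1.34825997],
       [ 0.        ,  0.        ,  0.        ,  1.        ]])} 0.9959513346354166
side {'vertical_fov': 49.85839663278066, 'cx': 251.42258903692226, 'cy': 192.47077436613696, 'D': array([0.00549881, 0.        , 0.        , 0.        , 0.        ]), 'cam_to_world': array([[ 0.99142787,  0.09737178, -0.08711779,  0.3849118 ],
       [-0.13052716,  0.70863729, -0.69339444, -1.11002829],
       [-0.00578213,  0.69882181,  0.71527242,  1.32061018],
       [ 0.        ,  0.        ,  0.        ,  1.        ]])} 0.99578857421875
```

View pics/scene0.png

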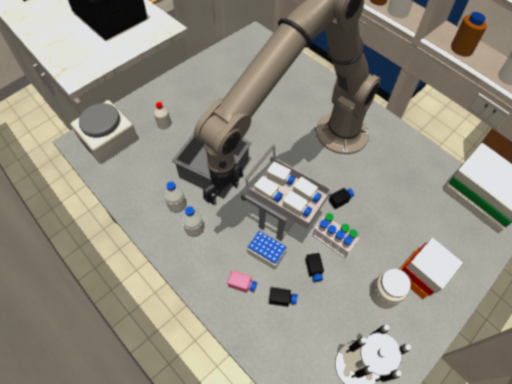

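View pics/side0.png

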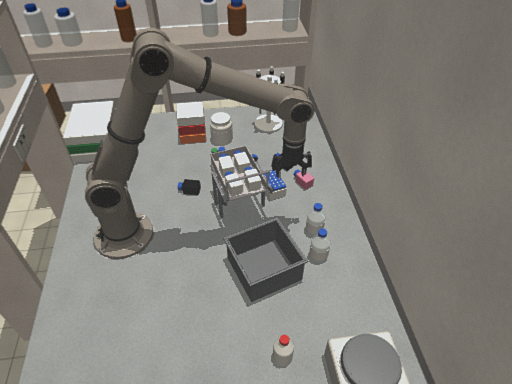

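The scene view shows the tray with white bottles at (287,193), the tub at (212,160) behind the hand, reagents at (175,195) and (192,220), and the tip box at (267,248). The black and pink bottles, at (342,197), (315,267), (282,296) and (240,281), are decoys. The side view shows the tub clearly at (265,260), the tray at (240,175) and the wash bottle at (284,350).

```bash
python3 - <<'E'
from h import *
S={n:cloud(n,np.load(n+"_d.npy")) for n in("scene","side")}
# top-down maps, 2mm/px, x 0.2..1.1 (down), y -0.6..0.6(right = -y)
im=np.zeros((400,2*400,3),np.uint8)
for k,(n,W) in enumerate(S.items()):
    pic=cv2.imread(f"pics/{n}0.png"); 
    P=W.reshape(-1,3); C=pic.reshape(-1,3); ok=np.isfinite(P[:,0])&(P[:,2]<0.3); P=P[ok];C=C[ok]; o=np.argsort(P[:,2]);P=P[o];C=C[o]
    px=((P[:,0]-0.2)/0.0025).astype(int); py=((0.5-P[:,1])/0.0025).astype(int); m=(px>=0)&(px<400)&(py>=0)&(py<400)
    for a,b,c in zip(px[m],py[m],C[m]): im[max(a-1,0):a+1,max(b-1,0)+400*k:b+1+400*k]=c
cv2.imwrite("pics/top.png",im)
W=S["side"]; m=(W[...,2]>0.112)&(W[...,2]<0.135)
n,l,st,ce=cv2.connectedComponentsWithStats(m.astype(np.uint8))
for i in range(1,n):
    if st[i,4]>40:
        P=W[l==i]; print(i,st[i],P.mean(0).round(3),cv2.minAreaRect(P[:,:2].astype(np.float32)))
E
```

```text
1 [127   1  19   5  60] [-0.056  2.101  0.124] ((-0.055233582854270935, 2.102724552154541), (0.04064673185348511, 0.1301880031824112), 86.3838119506836)
2 [156   0  40   4  92] [0.221 2.099 0.122] ((0.23324522376060486, 2.095827102661133), (0.06419600546360016, 0.28742724657058716), 86.66172790527344)
7 [321   0  24  32  80] [1.31  1.688 0.123] ((1.3094518184661865, 1.6921755075454712), (0.013059192337095737, 0.5722929239273071), 0.5890178680419922)
8 [ 37   2  79   8 227] [-0.469  2.1    0.124] ((-0.48380622267723083, 2.0968191623687744), (0.060953572392463684, 0.5554129481315613), 88.9647216796875)
12 [ 9  7 16  5 44] [-0.899  2.105  0.124] ((-0.8958174586296082, 2.1016199588775635), (0.051750704646110535, 0.09804947674274445), 68.31919860839844)
14 [ 342   33  170  263 1064] [1.309 0.128 0.123] ((1.3083328008651733, 0.4490562081336975), (1.941275954246521, 0.018129363656044006), 89.83367156982422)
15 [273  63  38   5  91] [0.905 1.034 0.126] ((0.894052267074585, 1.0355644226074219), (0.032033808529376984, 0.2168358862400055), 87.94708251953125)
16 [234  65  37   6  78] [0.663 1.03
[... 1120 characters left out ...]
964817523956299), (0.13418467342853546, 0.0594208799302578), 15.51393985748291)
44 [223 217  85  70 946] [ 0.54  -0.24   0.124] ((0.5394955277442932, -0.23488906025886536), (0.22924023866653442, 0.23339642584323883), 18.54400634765625)
46 [315 234  13  11  79] [ 0.752 -0.217  0.12 ] ((0.7531852722167969, -0.21225978434085846), (0.03765953704714775, 0.04490641504526138), 70.3223648071289)
50 [279 335  10  11  83] [ 0.546 -0.578  0.128] ((0.5456574559211731, -0.5767749547958374), (0.026735033839941025, 0.027724413201212883), 76.82835388183594)
76 [337 359  16  25  68] [ 0.697 -0.685  0.122] ((0.6970329284667969, -0.68770831823349), (0.01534508727490902, 0.07897020876407623), 6.991247653961182)
```

View pics/top.png

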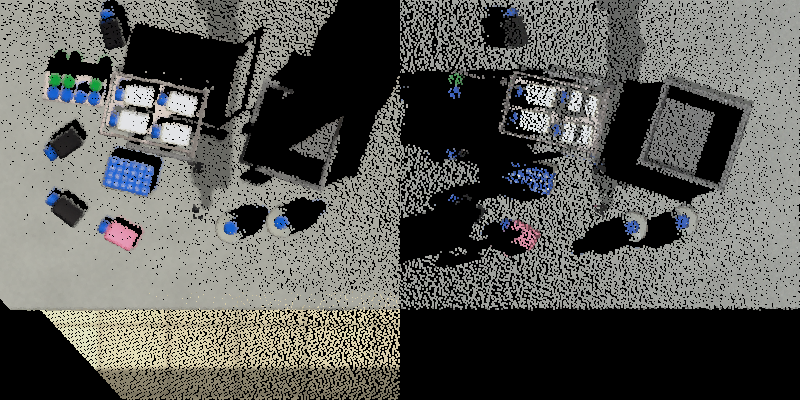

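The top-down map, from scene and side depth, shows the tub centred near (0.54,-0.235) at about 18° and the tray near (0.48,0.11). The tray's lip looks to -y, towards the tub. The tub rim measures 229 x 233 mm, against 226 expected.

```bash
cat >> h.py <<'E'
def proj(n,P):
    K,D,c=info(n); T=np.linalg.inv(np.array(c["cam_to_world"])); Q=np.asarray(P,float)@T[:3,:3].T+T[:3,3]
    Q=Q*[1,-1,-1]; return cv2.projectPoints(Q.reshape(-1,1,3),np.zeros(3),np.zeros(3),K,D)[0].reshape(-1,2)
def ray(n,uv,z):
    K,D,c=info(n); T=np.array(c["cam_to_world"]); p=cv2.undistortPoints(np.array(uv,float).reshape(-1,1,2),K,D).reshape(-1,2)
    d=np.c_[p[:,0],-p[:,1],-np.ones(len(p))]@T[:3,:3].T; return T[:3,3]+d*((z-T[2,3])/d[:,2])[:,None]
E
python3 - <<'E'
from h import *
tiles=[]
for n in("scene","side"):
    W=cloud(n,np.load(n+"_d.npy")); p=cv2.imread(f"pics/{n}0.png")
    near=(abs(W[...,0]-.48)<.17)&(abs(W[...,1]-.1)<.2)
    m=near&(W[...,2]>0.2)&(W[...,2]<0.225)&(p.max(-1)<190)&(np.ptp(p.astype(int),-1)<40)
    Q=W[m]; R=cv2.minAreaRect(Q[:,:2].astype(np.float32)); print(n,m.sum(),R,cv2.boxPoints(R).round(3).tolist(),Q[:,2].mean())
    u,v=proj(n,[[.48,.05,.2]])[0].astype(int); c=p[v-50:v+50,u-66:u+66]; print(n,"crop origin",u-66,v-50)
    tiles.append(cv2.resize(c,None,fx=3,fy=3,interpolation=cv2.INTER_CUBIC))
cv2.imwrite("pics/crop.png",np.hstack(tiles))
E
```

```text
scene 544 ((0.48010632395744324, 0.1161142960190773), (0.17137062549591064, 0.23874735832214355), 13.92469310760498) [[0.36800000071525574, 0.210999995470047], [0.4259999990463257, -0.019999999552965164], [0.5920000076293945, 0.020999999716877937], [0.5350000262260437, 0.2529999911785126]] 0.20684782071884888
scene crop origin 210 126
side 387 ((0.478681743144989, 0.11686960607767105), (0.17260536551475525, 0.2499001920223236), 14.093008995056152) [[0.36500000953674316, 0.21699999272823334], [0.42500001192092896, -0.02500000037252903], [0.5929999947547913, 0.017000000923871994], [0.5320000052452087, 0.2590000033378601]] 0.20761016277468256
side crop origin 172 130
```

View pics/crop.png

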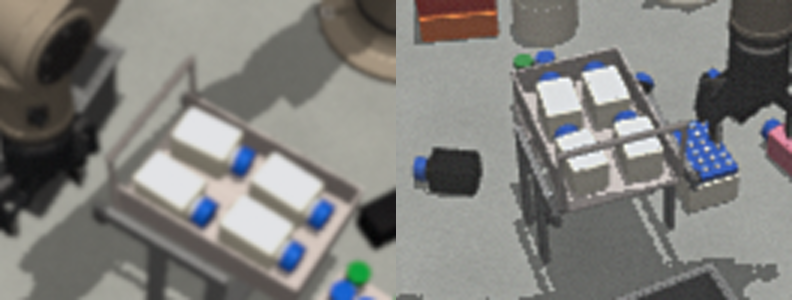

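The crop shows all four white bottles in the tray. The bar runs between scene pixels (274,146) and (246,179), and between side pixels (227,182) and (270,171). The bottle choice is confirmed, since the decoys are black or pink and lie outside the tray.

```bash
python3 - <<'E'
from h import *
from itertools import product
a=ray("scene",[[274,146],[246,179]],.265); b=ray("side",[[227,181.7],[270,171]],.265)
print(a.round(3),b.round(3))
# two-view height of the bar ends
for ua,ub in(([274,146],[227,181.7]),([246,179],[270,171])):
    p0,p1=ray("scene",[ua],0)[0],ray("scene",[ua],.4)[0]; q0,q1=ray("side",[ub],0)[0],ray("side",[ub],.4)[0]
    s=np.linalg.lstsq(np.c_[p1-p0,-(q1-q0)],q0-p0,rcond=None)[0]; print("tri",(p0+s[0]*(p1-p0)).round(3),(q0+s[1]*(q1-q0)).round(3))
th=np.radians(14.0); ex=np.array([np.cos(th),np.sin(th)]); ey=np.array([-ex[1],ex[0]])
lip=(a[:,:2].mean(0)+b[:,:2].mean(0))/2; print("lip from bar",lip.round(4))
c=np.array([.4795,.1165]); print("tray c rel", (c-lip)@ex,(c-lip)@ey)
t=np.array([.5395,-.235]); print("tub rel lip", (t-lip)@ex,(t-lip)@ey)
for n,p in dict(ra=[.767,-.09],rb=[.752,-.217]).items(): print(n,(np.array(p)-lip)@ex,(np.array(p)-lip)@ey)
E
```

```text
[[ 0.429 -0.017  0.265]
 [ 0.591  0.017  0.265]] [[ 0.432 -0.02   0.265]
 [ 0.597  0.016  0.265]]
tri [ 0.429 -0.017  0.265] [ 0.432 -0.018  0.263]
tri [0.592 0.018 0.267] [0.597 0.015 0.265]
lip from bar [ 0.5123 -0.001 ]
tray c rel -0.003434394868662914 0.1219449070607017
tub rel lip -0.030252197595386335 -0.23362935446129113
ra 0.22556875499435472 -0.14797370540019605
rb 0.18029023835905697 -0.2675724342032526
```

Lip is at (0.512,-0.002), yaw 14°, and the two-view bar height of 0.265 agrees with the text. My plan is to grip the tub's -y wall at about (0.574,-0.338) and drag the tub to (0.527,-0.060) at yaw 14°.

Emit:
servo_tool:
  commands:
    - [0,0,-7,-10,-34,0,0]
    - [0,0,-14,-20,-68,0,0]
    - [0,0,-21,-30,-102,0,0]
    - [0,0,-28,-40,-136,0,0]
    - [0,0,-35,-50,-170,0,0]

```text
clock: 0.52
tcp_pos: [0.624, -0.1714, 0.203]
orientation: [-2.79, -1.442, 0.001]
contact_force: [0.9, 0.3, 0.2]
grip_width: 0.0856
gripper_force: 0.0
```

Emit:
servo_tool:
  commands:
    - [0,0,-7,-10,-34,0,0]
    - [0,0,-14,-20,-68,0,0]
    - [0,0,-21,-30,-102,0,0]
    - [0,0,-28,-40,-136,0,0]
    - [0,0,-36,-50,-169,0,0]

```text
clock: 0.93
tcp_pos: [0.574, -0.3405, 0.2031]
orientation: [-3.096, -0.532, 0.001]
contact_force: [0.9, -0.5, -0.2]
grip_width: 0.0856
gripper_force: 0.0
```

Emit:
servo_tool:
  commands:
    - [0,0,-0.5,0,0,0,0]
    - [0,0,-0.5,0,0,0,0]
    - [0,0,-0.5,0,0,0,0]

```text
clock: 1.18
tcp_pos: [0.5751, -0.3382, 0.2029]
orientation: [-3.095, -0.53, 0.001]
contact_force: [-1.0, 0.4, -0.5]
grip_width: 0.0856
gripper_force: 0.0
```

```bash
python3 - <<'E'
from h import *
o=r.get_obs(); p,d=r.grab_frame("wrist"); cv2.imwrite("pics/w1.png",p)
K,D,c=info("wrist"); T=np.eye(4); T[:3,:3]=cv2.Rodrigues(o["orientation"])[0]; T[:3,3]=o["tcp_pos"]
print(o["clock"],o["tcp_pos"],o["orientation"],o["joints"].round(2),T[:3,1])
W=cloud("wrist",d,T@np.array(c["T_tool_cam"]))
m=(W[...,2]>.115)&(W[...,2]<.133); n,l,st,ce=cv2.connectedComponentsWithStats(m.astype(np.uint8))
i=1+st[1:,4].argmax(); P=W[l==i]; print(st[i],P.mean(0),P.min(0),P.max(0))
u=np.array([-.317,.948]); s=(P[:,:2]-[.5395,-.235])@u; x=(P[:,:2]-[.5395,-.235])@[.948,.317]
for lo in(-.1,-.06,-.02,.02,.06): 
    q=(x>lo)&(x<lo+.04)&(s<-.05); print(lo,q.sum(),np.percentile(s[q],[2,50,98]).round(4) if q.any() else 0)
E
```

```text
1.1833 [ 0.57510515 -0.33815991  0.20287579] [-3.09549752e+00 -5.29674397e-01  6.06807231e-04] [ 0.18  0.48  0.37  1.59 -0.19  1.1  -0.64] [ 0.33248722 -0.94310705 -0.00115474]
[    0    51   263   241 14209] [ 0.55993977 -0.22773914  0.1248192 ] [ 0.39963948 -0.37956487  0.11500257] [ 0.68235164 -0.10069552  0.1285033 ]
-0.1 521 [-0.1152 -0.1081 -0.0606]
-0.06 538 [-0.1153 -0.1091 -0.1027]
-0.02 601 [-0.1154 -0.1093 -0.1032]
0.02 704 [-0.1154 -0.1091 -0.1029]
0.06 908 [-0.1153 -0.1083 -0.0657]
```

View pics/w1.png

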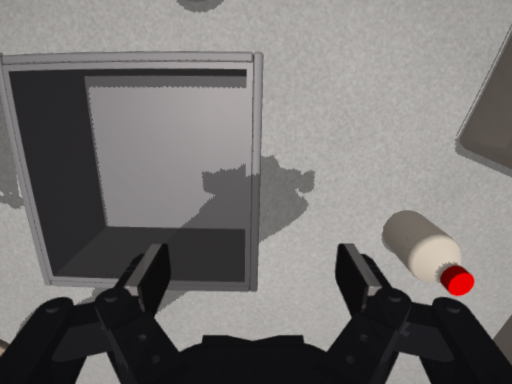

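The wrist view shows the tub's near wall at column ~255, centred between the fingers at columns 165 and 345, and the wash bottle clear at (430,255). The measured wall line matches the TCP to within 1 mm, so I descend and grip.

Emit:
servo_tool:
  commands:
    - [0,0,0,0,0,-35,0]
    - [0,0,0,0,0,-70,0]
    - [0,0,0,0,0,-95,0]
    - [0,0,0,0,0,-104,0]
    - [0,0,0,0,0,-104,0]

```text
clock: 1.65
tcp_pos: [0.5742, -0.3363, 0.0967]
orientation: [-3.093, -0.532, 0.006]
contact_force: [-0.3, 0.0, 0.1]
grip_width: 0.0851
gripper_force: 0.0
```

Emit:
servo_tool:
  commands:
    - [0,0,0,0,0,0,0.5]
    - [0,0,0,0,0,0,1]
    - [0,0,0,0,0,0,1]
    - [0,0,0,0,0,0,1]
    - [0,0,0,0,0,0,1]
  force: 40

```text
clock: 2.07
tcp_pos: [0.5756, -0.3393, 0.1006]
orientation: [3.096, 0.528, 0.003]
contact_force: [-0.5, 0.3, 0.2]
grip_width: 0.0257
gripper_force: 0.0
```

Emit:
servo_tool:
  commands:
    - [0,0,0,0,0,0,1]
    - [0,0,0,0,0,0,1]
    - [0,0,0,0,0,0,1]
    - [0,0,0,0,0,0,1]
    - [0,0,0,0,0,0,1]

```text
clock: 2.48
tcp_pos: [0.575, -0.339, 0.0994]
orientation: [3.097, 0.527, -0.0]
contact_force: [0.9, 0.3, -0.2]
grip_width: 0.0001
gripper_force: 0.0
```

The gripper shut on nothing, so I look before going on.

```bash
python3 - <<'E'
from h import *
t=[]
for n in("side","wrist"):
    p,d=r.grab_frame(n); np.save(n+"_d1.npy",d); t.append(p[150:350,170:370] if n=="side" else p)
cv2.imwrite("pics/g1.png",np.hstack([cv2.resize(t[0],(400,400)),cv2.resize(t[1],(400,300))[:,:] if 0 else cv2.copyMakeBorder(cv2.resize(t[1],(400,300)),0,100,0,0,0)]))
W=cloud("side",np.load("side_d1.npy")); m=(W[...,2]>0.115)&(W[...,2]<0.132)&(abs(W[...,0]-.53)<.2)&(abs(W[...,1]+.22)<.18)&(W[...,0]<.7)
print(cv2.minAreaRect(W[m][:,:2].astype(np.float32)))
o=r.get_obs(); print(o["tcp_pos"],o["contact_force"],o["grip_width"])
E
```

```text
((0.5386686325073242, -0.2363537847995758), (0.2263813018798828, 0.23074132204055786), 18.49068260192871)
[ 0.57498513 -0.3389721   0.09933655] [ 0.67848525 -0.98832169 -0.32475795] 0.00020065339674116327
```

View pics/g1.png

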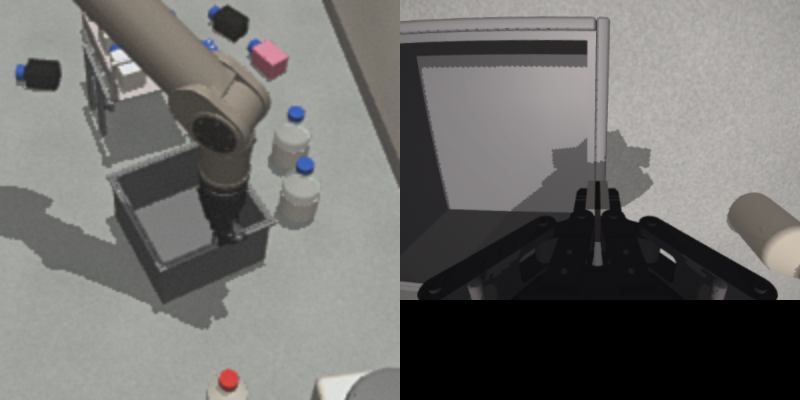

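The side view shows the hand at the tub's near wall, and the wrist view shows the wall running between the fingers, although the reading says shut. A small test pull will settle it.

Emit:
servo_tool:
  commands:
    - [0,0,0,-2,8,0,1]
    - [0,0,0,-5,16,0,1]
    - [0,0,0,-6,20,0,1]
    - [0,0,0,-6,20,0,1]

```text
clock: 2.92
tcp_pos: [0.569, -0.3168, 0.0993]
orientation: [-3.095, -0.53, 0.0]
contact_force: [0.7, 0.1, 0.1]
grip_width: -0.0003
gripper_force: 0.0
```

```bash
python3 - <<'E'
from h import *
p,d=r.grab_frame("side")
W=cloud("side",d); m=(W[...,2]>0.115)&(W[...,2]<0.132)&(abs(W[...,0]-.53)<.2)&(abs(W[...,1]+.22)<.18)&(W[...,0]<.7)
print(cv2.minAreaRect(W[m][:,:2].astype(np.float32)))
o=r.get_obs(); print(o["tcp_pos"],o["contact_force"],o["grip_width"])
p,d=r.grab_frame("wrist"); K,D,c=info("wrist"); T=np.eye(4); T[:3,:3]=cv2.Rodrigues(o["orientation"])[0]; T[:3,3]=o["tcp_pos"]
W=cloud("wrist",d); 
E
true
```

```text
((0.5398487448692322, -0.23640242218971252), (0.22818078100681305, 0.23058083653450012), 18.20423698425293)
[ 0.56908341 -0.31774217  0.09944338] [ 0.05854375 -0.57573964 -0.40942969] -0.00029125112841718625Traceback (most recent call last):
  File "<stdin>", line 7, in <module>
  File "h.py", line 7, in cloud
    K,D,c=info(n); T=np.array(c["cam_to_world"]) if T is None else T
                              ~^^^^^^^^^^^^^^^^
KeyError: 'cam_to_world'
```

```bash
python3 - <<'E'
from h import *
o=r.get_obs(); K,D,c=info("wrist"); Tc=np.array(c["T_tool_cam"]); print(Tc.round(3))
T=np.eye(4); T[:3,:3]=cv2.Rodrigues(o["orientation"])[0]; T[:3,3]=o["tcp_pos"]
p,d=r.grab_frame("wrist"); L=cloud("wrist",d,Tc)
g=p.max(-1)<60
m=g&(abs(L[...,1])<.03)&(abs(L[...,0])<.03)&(L[...,2]>-.12); print("finger tool-frame z max/percentiles",m.sum(),np.nanpercentile(L[m],[1,50,99],axis=0).round(4) if m.any() else 0)
print("proj tcp side",proj("side",[o["tcp_pos"],o["tcp_pos"]+[0,0,.1]]))
q,e=r.grab_frame("side"); s=q[200:330,200:330]
W=cloud("wrist",d,T@Tc); m=(W[...,2]>.115)&(W[...,2]<.133)&(p.max(-1)>60)
P=W[m][:,:2]; s2=(P-[.5395,-.235])@[-.317,.948]; print("wall s",np.percentile(s2[s2<-.09],[2,50,98]), "tcp s",(o["tcp_pos"][:2]-[.5395,-.235])@[-.317,.948])
cv2.imwrite("pics/g2.png",np.hstack([cv2.resize(s,(390,390),interpolation=cv2.INTER_CUBIC),cv2.resize(p[150:384,120:392],(390,390))]))
E
```

```text
[[-0.     0.949  0.316  0.081]
 [ 1.     0.    -0.     0.   ]
 [-0.     0.316 -0.949 -0.172]
 [ 0.     0.     0.     1.   ]]
finger tool-frame z max/percentiles 18260 [[-0.0098 -0.0293 -0.1191]
 [ 0.0118  0.0012 -0.0947]
 [ 0.0189  0.0292  0.0491]]
proj tcp side [[276.23914772 271.29491866]
 [277.36108898 254.29099171]]
wall s [-0.11506442 -0.10813342 -0.09214313] tcp s -0.08847812646192776
```

View pics/g2.png

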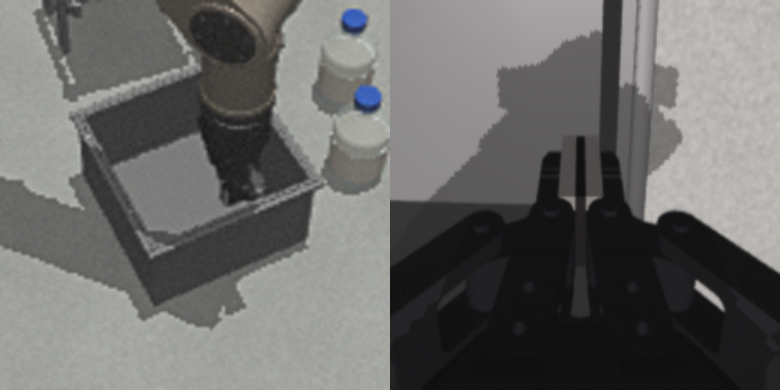

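The fingers now stand shut inside the tub, about 20 mm from its near wall, and the tub has not moved. I press back gently against the wall to see whether it makes contact.

Emit:
servo_tool:
  commands:
    - [0,0,0,1,-3,0,1]
    - [0,0,0,2,-6,0,1]
    - [0,0,0,3,-9,0,1]
    - [0,0,0,4,-12,0,1]
    - [0,0,0,4,-12,0,1]

```text
clock: 3.53
tcp_pos: [0.573, -0.3322, 0.0994]
orientation: [3.096, 0.526, 0.0]
contact_force: [-0.4, -0.1, 0.6]
grip_width: 0.0001
gripper_force: 0.0
```

```bash
cat >> h.py <<'E'
def wrist():
    o=r.get_obs(); K,D,c=info("wrist"); T=np.eye(4); T[:3,:3]=cv2.Rodrigues(o["orientation"])[0]; T[:3,3]=o["tcp_pos"]
    p,d=r.grab_frame("wrist"); return o,p,d,cloud("wrist",d,T@np.array(c["T_tool_cam"]))
def tub(W,p):
    m=(W[...,2]>.115)&(W[...,2]<.133)&(p.max(-1)>60); P=W[m][:,:2]; return P
E
python3 - <<'E'
from h import *
o,p,d,W=wrist(); P=tub(W,p); s=(P-[.5395,-.235])@[-.317,.948]
print("wall",np.percentile(s[s<-.09],[2,50,98]).round(4),"tcp",(o["tcp_pos"][:2]-[.5395,-.235])@[-.317,.948],o["contact_force"],o["grip_width"])
E
```

```text
wall [-0.1152 -0.1078 -0.0918] tcp -0.10280497722849613 [-0.43867938 -0.05343405  0.61405619] 5.215632538599744e-05
```

```bash
python3 - <<'E'
from h import *
K,D,c=info("wrist"); print(K.round(1).tolist(),D); Tc=np.array(c["T_tool_cam"]); Ti=np.linalg.inv(Tc)
Q=np.array([[0,0,0],[.011,0,0],[.011,0,-.019],[.011,0,-.026],[.011,0,-.05]])@Ti[:3,:3].T+Ti[:3,3]; Q=Q*[1,-1,-1]
print(cv2.projectPoints(Q.reshape(-1,1,3),np.zeros(3),np.zeros(3),K,D)[0].reshape(-1,2).round(0).tolist())
o,p,d,W=wrist(); L=cloud("wrist",d,Tc)
for col in(243,255,262):
    for row in range(170,330,12): print(col,row,L[row,col].round(3),W[row,col,2].round(3),p[row,col].tolist())
cv2.imwrite("pics/g3.png",cv2.resize(p[130:384,140:392],(600,600)))
E
```

```text
[[292.2, 0.0, 252.5], [0.0, 292.2, 188.0], [0.0, 0.0, 1.0]] [-0.06435085  0.          0.          0.          0.        ]
[[252.0, 223.0], [252.0, 208.0], [252.0, 220.0], [252.0, 226.0], [252.0, 248.0]]
243 170 [ 0.011 -0.009  0.094] 0.006 [154, 152, 157]
243 182 [-0.    -0.009  0.092] 0.008 [96, 94, 97]
243 194 [-0.013 -0.009  0.092] 0.007 [94, 93, 96]
243 206 [-0.026 -0.009  0.094] 0.006 [92, 92, 94]
243 218 [-0.039 -0.009  0.094] 0.005 [91, 89, 92]
243 230 [-0.052 -0.009  0.094] 0.005 [89, 88, 91]
243 242 [ 0.011 -0.005 -0.044] 0.143 [71, 72, 75]
243 254 [ 0.011 -0.004 -0.055] 0.155 [71, 72, 74]
243 266 [ 0.012 -0.004 -0.066] 0.165 [72, 72, 75]
243 278 [ 0.012 -0.004 -0.075] 0.174 [19, 17, 17]
243 290 [ 0.012 -0.003 -0.083] 0.182 [19, 17, 17]
243 302 [ 0.012 -0.003 -0.088] 0.188 [19, 18, 18]
243 314 [-0.003 -0.004 -0.078] 0.177 [27, 24, 23]
243 326 [-0.008 -0.004 -0.08 ] 0.179 [20, 18, 18]
255 170 [ 0.043  0.001 -0.026] 0.126 [151, 150, 154]
255 182 [ 0.036  0.001 -0.027] 0.126 [150, 149, 154]
255 194 [ 0.03   0.001 -0.027] 0.126 [150, 150, 154]
255 206 [ 0.023  0.001 -0.027] 0.12
[... 525 characters left out ...]
0.043  0.005 -0.027] 0.126 [153, 153, 159]
262 182 [ 0.036  0.005 -0.026] 0.126 [149, 149, 154]
262 194 [ 0.03   0.005 -0.028] 0.127 [144, 144, 147]
262 206 [ 0.023  0.005 -0.026] 0.126 [117, 116, 119]
262 218 [ 0.015  0.005 -0.025] 0.125 [89, 88, 90]
262 230 [ 0.009  0.005 -0.027] 0.126 [73, 72, 74]
262 242 [ 0.011  0.005 -0.044] 0.143 [71, 72, 75]
262 254 [ 0.011  0.004 -0.056] 0.155 [72, 73, 76]
262 266 [ 0.011  0.004 -0.065] 0.164 [72, 73, 75]
262 278 [ 0.012  0.004 -0.075] 0.174 [19, 18, 18]
262 290 [ 0.012  0.004 -0.082] 0.181 [18, 17, 17]
262 302 [ 0.011  0.003 -0.088] 0.187 [19, 17, 18]
262 314 [-0.004  0.004 -0.077] 0.176 [26, 23, 24]
262 326 [-0.007  0.004 -0.08 ] 0.18 [20, 17, 18]
```

View pics/g3.png

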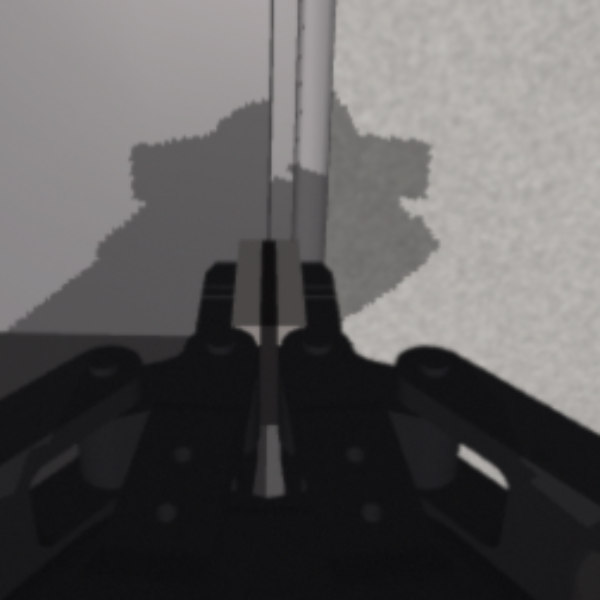

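The depth shows the real fingertips end about 34 mm short of the reported TCP (tool z ≈ -0.034). They passed about 8 mm over the rim, whose line is at column ~300 in the crop. I'll open, re-centre and go 34 mm lower.

Emit:
servo_tool:
  commands:
    - [0,0,0,2,-6,15,0]
    - [0,0,0,2,-6,15,0]
    - [0,0,0,2,-6,15,0]
    - [0,0,0,2,-6,15,0]
    - [0,0,0,2,-6,15,0]

```text
clock: 4.05
tcp_pos: [0.5747, -0.3364, 0.1137]
orientation: [-3.096, -0.528, 0.001]
contact_force: [-0.1, -0.5, -0.1]
grip_width: 0.0606
gripper_force: 0.0
```

Emit:
servo_tool:
  commands:
    - [0,0,0,0,0,0,0]
    - [0,0,0,0,0,0,0]
    - [0,0,0,0,0,-20,0]
    - [0,0,0,0,0,-38,0]
    - [0,0,0,0,0,-49,0]

```text
clock: 4.47
tcp_pos: [0.5742, -0.3362, 0.0635]
orientation: [-3.096, -0.528, 0.003]
contact_force: [-0.2, 0.3, -0.4]
grip_width: 0.0854
gripper_force: 0.0
```

Emit:
servo_tool:
  commands:
    - [0,0,0,0,0,0,0.5]
    - [0,0,0,0,0,0,1]
    - [0,0,0,0,0,0,1]
    - [0,0,0,0,0,0,1]
    - [0,0,0,0,0,0,1]
  force: 40

```text
clock: 4.88
tcp_pos: [0.5757, -0.3374, 0.0665]
orientation: [3.096, 0.527, 0.002]
contact_force: [-0.1, -0.7, 0.1]
grip_width: 0.0254
gripper_force: 0.0
```

Emit:
servo_tool:
  commands:
    - [0,0,0,0,0,0,1]
    - [0,0,0,0,0,0,1]
    - [0,0,0,0,0,0,1]
    - [0,0,0,0,0,0,1]

```text
clock: 5.22
tcp_pos: [0.5756, -0.3373, 0.0663]
orientation: [3.097, 0.527, 0.002]
contact_force: [0.0, 0.2, 5.7]
grip_width: 0.012
gripper_force: 39.5
```

Gripped, at 12 mm and 39.5 N. Now I drag.

Emit:
servo_tool:
  commands:
    - [0,0,-0.4,-1,8,0,1]
    - [0,0,-0.8,-3,24,0,1]
    - [0,0,-1.2,-5,40,0,1]
    - [0,0,-1.6,-7,56,0,1]
    - [0,0,-2,-9,72,0,1]

```text
clock: 5.63
tcp_pos: [0.5661, -0.2664, 0.0663]
orientation: [3.103, 0.471, 0.002]
contact_force: [1.9, -5.4, 4.5]
grip_width: 0.0127
gripper_force: 39.7
```

Emit:
servo_tool:
  commands:
    - [0,0,-0.5,-3,20,0,1]
    - [0,0,-1,-6,40,0,1]
    - [0,0,-1.5,-9,60,0,1]
    - [0,0,-2,-11,75,0,1]
    - [0,0,-2.2,-12,83,0,1]

```text
clock: 6.05
tcp_pos: [0.5545, -0.1815, 0.0663]
orientation: [3.112, 0.415, 0.003]
contact_force: [0.6, -5.7, 5.2]
grip_width: 0.0125
gripper_force: 39.3
```

Emit:
servo_tool:
  commands:
    - [0,0,-0.3,-1,6,0,1]
    - [0,0,-0.3,-1,10,0,1]
    - [0,0,-0.3,-2,13,0,1]
    - [0,0,-0.3,-2,13,0,1]
    - [0,0,-0.3,-2,13,0,1]

```text
clock: 6.47
tcp_pos: [0.5525, -0.1697, 0.0663]
orientation: [3.114, 0.405, 0.002]
contact_force: [0.1, -3.6, 7.2]
grip_width: 0.0123
gripper_force: 39.7
```

```bash
python3 - <<'E'
from h import *
for n in("side","scene"):
    p,d=r.grab_frame(n); W=cloud(n,d)
    m=(W[...,2]>0.116)&(W[...,2]<0.13)&(abs(W[...,0]-.53)<.15)&(abs(W[...,1]+.06)<.14)&(np.ptp(p.astype(int),-1)<40)
    print(n,m.sum(),cv2.minAreaRect(W[m][:,:2].astype(np.float32)))
o,p,d,W=wrist(); P=tub(W,p); R=cv2.minAreaRect(P.astype(np.float32)); print("wrist",R,o["tcp_pos"],o["contact_force"])
m=(W[...,2]>0.255)&(W[...,2]<.28); print(m.sum(), np.nanmean(W[m],0) if m.any() else 0)
E
```

```text
side 464 ((0.5207858681678772, -0.05567435920238495), (0.22848249971866608, 0.2782065272331238), 14.137113571166992)
scene 525 ((0.5231131315231323, -0.0676971971988678), (0.22941625118255615, 0.23159267008304596), 15.152974128723145)
wrist ((0.6047723889350891, -0.14210355281829834), (0.176127627491951, 0.09017319977283478), 48.530494689941406) [ 0.55250853 -0.16963862  0.06628597] [-0.08476829 -3.19021169  6.74273587]
0 0
```

The tub now sits at about y=-0.066 in the stand frame, x=+0.005, yaw about 14°, with its rear edge about 48 mm under the lip. I release and rise.

Emit:
servo_tool:
  commands:
    - [0,0,0,0,0,0,0]
    - [0,0,0,0,0,0,0]
    - [0,0,0,0,0,0,0]
    - [0,0,0,0,0,0,0]
    - [0,0,0,0,0,0,0]

```text
clock: 7.03
tcp_pos: [0.5517, -0.1687, 0.0651]
orientation: [-3.115, -0.406, 0.001]
contact_force: [-0.1, -0.8, -0.3]
grip_width: 0.0722
gripper_force: 0.0
```

Emit:
servo_tool:
  commands:
    - [0,0,0,2,-5,40,0]
    - [0,0,0,2,-5,80,0]
    - [0,0,0,2,-5,120,0]
    - [0,0,0,2,-5,160,0.5]
    - [0,0,0,2,-5,200,1]

```text
clock: 7.45
tcp_pos: [0.5534, -0.174, 0.2672]
orientation: [-3.115, -0.405, 0.001]
contact_force: [0.7, -0.5, 0.4]
grip_width: 0.0638
gripper_force: 0.0
```

Emit:
servo_tool:
  commands:
    - [0,0,0,0,0,40,1]
    - [0,0,0,0,0,80,1]
    - [0,0,0,0,0,100,1]
    - [0,0,0,0,0,100,1]
    - [0,0,0,0,0,100,1]

```text
clock: 7.87
tcp_pos: [0.5544, -0.1741, 0.3664]
orientation: [3.115, 0.406, 0.004]
contact_force: [0.4, -0.2, -0.8]
grip_width: 0.0009
gripper_force: 0.0
```

```bash
python3 - <<'E'
from h import *
lip=np.array([.512,-.002]); ex=np.array([.970,.242]); ey=np.array([-.242,.970])
p,d=r.grab_frame("scene"); W=cloud("scene",d); m=(W[...,2]>0.116)&(W[...,2]<0.13)&(abs(W[...,0]-.53)<.15)&(abs(W[...,1]+.06)<.14)&(np.ptp(p.astype(int),-1)<40)
R=cv2.minAreaRect(W[m][:,:2].astype(np.float32)); c=np.array(R[0]); print(R,"rel lip",(c-lip)@ex,(c-lip)@ey)
o,p,d,W=wrist(); L=cloud("wrist",d,np.array(r.camera_info("wrist")["T_tool_cam"])); print(o["tcp_pos"],o["grip_width"],o["joints"].round(2))
m=(W[...,2]>.118)&(W[...,2]<.13); P=W[m][:,:2]; R=cv2.minAreaRect(P.astype(np.float32)); c=np.array(R[0]); print(R,"rel",(c-lip)@ex,(c-lip)@ey)
m=(W[...,2]>.258)&(W[...,2]<.28)&(L[...,2]>.05); P=W[m]; print("bar",m.sum(),P.min(0) if len(P) else 0,P.max(0) if len(P) else 0, np.c_[(P[:,:2]-lip)@ex,(P[:,:2]-lip)@ey].mean(0))
cv2.imwrite("pics/w4.png",p)
E
```

```text
((0.5222784280776978, -0.06556273996829987), (0.229410320520401, 0.22867634892463684), 14.959956169128418) rel lip -0.005412107836961755 -0.06414323736405372
[ 0.55369566 -0.17380681  0.36484085] 0.00021818208053945304 [-0.16  0.22  0.43  1.59 -0.09  1.36 -1.02]
((0.5188292860984802, -0.3771616816520691), (1.0668654441833496, 0.39592403173446655), 76.7857666015625) rel -0.08416471944427491 -0.3655595184383392
bar 1954 [ 0.4250096  -0.0283926   0.25803191] [0.59584716 0.01671798 0.27258139] [ 0.00465964 -0.00444005]
```

View pics/w4.png

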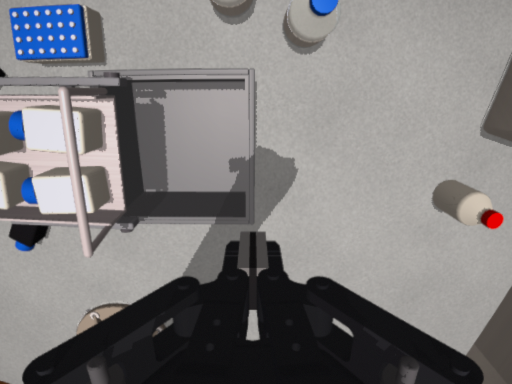

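The wrist view shows the tub tucked under the lip with its far wall at column 250, and the bar running from (65,90) to (88,250) over the level tray. Next I cross over the bar and come down behind it.

Emit:
servo_tool:
  commands:
    - [0,0,0,-10,40,0,1]
    - [0,0,0,-20,80,0,1]
    - [0,0,0,-30,120,0,1]
    - [0,0,0,-40,160,0,1]
    - [0,0,0,-50,200,0,1]

```text
clock: 8.38
tcp_pos: [0.5023, 0.0276, 0.3637]
orientation: [3.115, 0.405, -0.005]
contact_force: [0.8, 0.6, 0.4]
grip_width: -0.0003
gripper_force: 0.0
```

Emit:
servo_tool:
  commands:
    - [0,0,0,-4,20,0,1]
    - [0,0,0,-4,20,0,1]
    - [0,0,0,-4,20,-35,1]
    - [0,0,0,-4,20,-70,1]
    - [0,0,0,-4,20,-100,1]

```text
clock: 8.8
tcp_pos: [0.4987, 0.0452, 0.2624]
orientation: [3.115, 0.405, -0.004]
contact_force: [-0.0, -0.7, -1.0]
grip_width: -0.0001
gripper_force: 0.0
```

```bash
python3 - <<'E'
from h import *
lip=np.array([.512,-.002]); ex=np.array([.970,.242]); ey=np.array([-.242,.970])
o,p,d,W=wrist(); print(o["tcp_pos"],o["contact_force"],(o["tcp_pos"][:2]-lip)@ex,(o["tcp_pos"][:2]-lip)@ey)
p,d=r.grab_frame("side"); W=cloud("side",d); u=(W[...,:2]-lip); x=u@ex;y=u@ey
m=(abs(x)<.07)&(y>.01)&(y<.23)&(p.min(-1)>140)&(W[...,2]<.24); print("bottle tops",m.sum(),np.percentile(W[m][:,2],[50,98]))
E
```

```text
[0.49872974 0.04518557 0.26236027] [-0.04880066 -0.74237571 -0.99365073] -0.0014532432699985484 0.048981408238113186
bottle tops 514 [0.21554267 0.22072538]
```

Emit:
servo_tool:
  commands:
    - [0,0,0,0,0,-30,1]
    - [0,0,0,0,0,-50,1]
    - [0,0,0,0,0,-55,1]
    - [0,0,0,0,0,-55,1]

```text
clock: 9.23
tcp_pos: [0.4996, 0.0455, 0.2101]
orientation: [3.115, 0.405, -0.004]
contact_force: [1.1, -0.5, 0.7]
grip_width: 0.0002
gripper_force: 0.0
```

Emit:
servo_tool:
  commands:
    - [0,0,0,2,-9,0,1]
    - [0,0,0,4,-17,0,1]
    - [0,0,0,6,-23,0,1]
    - [0,0,0,7,-28,0,1]
    - [0,0,0,8,-33,0,1]

```text
clock: 9.65
tcp_pos: [0.5086, 0.0132, 0.2113]
orientation: [-3.114, -0.404, -0.002]
contact_force: [-2.4, 8.6, 5.6]
grip_width: -0.0003
gripper_force: 4.5
```

Contact at 9 N. I tip slowly along the arc.

Emit:
servo_tool:
  commands:
    - [0,0,0,1,-4,0,1]
    - [0,0,0,2,-8,0,1]
    - [0,0,0,3,-12,-1,1]
    - [0,0,0,4,-16,-2,1]
    - [0,0,0,5,-19,-2,1]

```text
clock: 10.07
tcp_pos: [0.513, -0.0036, 0.209]
orientation: [-3.111, -0.408, -0.0]
contact_force: [-3.0, 7.5, 1.5]
grip_width: 0.0003
gripper_force: 4.2
```

Emit:
servo_tool:
  commands:
    - [0,0,0,1,-4,-1,1]
    - [0,0,0,2,-8,-2,1]
    - [0,0,0,3,-12,-4,1]
    - [0,0,0,4,-15,-5,1]
    - [0,0,0,4.5,-18,-6,1]

```text
clock: 10.48
tcp_pos: [0.5176, -0.0219, 0.203]
orientation: [-3.112, -0.408, -0.001]
contact_force: [-1.9, 7.1, 4.0]
grip_width: 0.0002
gripper_force: 3.6
```

```bash
cat >> h.py <<'E'
def bottles():
    lip=np.array([.512,-.002]); ex=np.array([.970,.242]); ey=np.array([-.242,.970])
    for n in("side","scene"):
        p,d=r.grab_frame(n); W=cloud(n,d); u=W[...,:2]-lip; x=u@ex;y=u@ey
        h=cv2.cvtColor(p,cv2.COLOR_BGR2HSV); reg=(abs(x)<.12)&(y<.27)&(y>-.2)&(W[...,2]<.5)&(W[...,2]>.0)
        w=reg&(h[...,1]<25)&(h[...,2]>175)
        for nm,m in(("tub",y<.0),("tray",y>=.0)):
            q=w&m; print(n,nm,q.sum(),np.c_[x[q],y[q],W[q][:,2]].mean(0).round(3) if q.any() else "", W[q][:,2].max().round(3) if q.any() else "")
        t=reg&(y>.05)&(abs(x)<.1)&(W[...,2]>.17); 
        if t.any(): print(n,"tray top z max",W[t][:,2].max().round(3))
    return p
E
python3 -c "
from h import *
bottles(); print(r.get_obs()['tcp_pos'],r.get_obs()['contact_force'])"
```

```text
side tub 21 [ 0.053 -0.038  0.259] 0.27
side tray 579 [-0.023  0.099  0.242] 0.299
side tray top z max 0.299
scene tub 7 [ 0.052 -0.023  0.244] 0.264
scene tray 763 [0.003 0.099 0.253] 0.289
scene tray top z max 0.3
[ 0.51770302 -0.02233075  0.20289086] [-1.23524652  6.64575523  3.48414417]
```

Emit:
servo_tool:
  commands:
    - [0,0,0,0.8,-3.4,-2,1]
    - [0,0,0,1.6,-6.7,-3.5,1]
    - [0,0,0,2.5,-10,-5,1]
    - [0,0,0,3.3,-13,-7,1]
    - [0,0,0,4,-16.5,-9,1]

```text
clock: 11.0
tcp_pos: [0.5218, -0.0385, 0.194]
orientation: [-3.112, -0.408, -0.001]
contact_force: [-1.7, 6.4, 2.6]
grip_width: 0.0002
gripper_force: 3.2
```

```bash
python3 -c "
from h import *
bottles(); print(r.get_obs()['tcp_pos'],r.get_obs()['contact_force'])"
```

```text
side tub 25 [ 0.049 -0.041  0.244] 0.257
side tray 604 [-0.027  0.081  0.261] 0.339
side tray top z max 0.339
scene tub 6 [ 0.064 -0.057  0.254] 0.258
scene tray 162 [0.001 0.108 0.263] 0.318
scene tray top z max 0.338
[ 0.52187893 -0.03909679  0.1937161 ] [-0.78939731  6.03942185  2.48572857]
```

Emit:
servo_tool:
  commands:
    - [0,0,0,0.8,-3,-2.5,1]
    - [0,0,0,1.5,-6,-5,1]
    - [0,0,0,2.2,-9,-7.5,1]
    - [0,0,0,3,-12,-10,1]
    - [0,0,0,3.6,-14.5,-13,1]

```text
clock: 11.52
tcp_pos: [0.5256, -0.0542, 0.1809]
orientation: [-3.114, -0.407, -0.002]
contact_force: [-0.3, 4.4, 2.7]
grip_width: 0.0
gripper_force: 2.1
```

```bash
python3 -c "
from h import *
bottles(); print(r.get_obs()['tcp_pos'],r.get_obs()['contact_force'])"
```

```text
side tub 106 [ 0.04  -0.057  0.187] 0.245
side tray 229 [-0.036  0.038  0.258] 0.29
side tray top z max 0.37
scene tub 27 [ 0.05  -0.051  0.184] 0.241
scene tray 101 [-0.005  0.074  0.237] 0.356
scene tray top z max 0.371
[ 0.52554398 -0.05472892  0.18037007] [0.6894133  3.61746284 1.8017631 ]
```

Emit:
servo_tool:
  commands:
    - [0,0,0,0.3,-1.5,-1,1]
    - [0,0,0,0.7,-3,-3,1]
    - [0,0,0,1,-4,-4,1]
    - [0,0,0,1,-4,-4,1]
    - [0,0,0,1,-4,-4,1]

```text
clock: 12.03
tcp_pos: [0.5264, -0.0586, 0.1765]
orientation: [-3.115, -0.406, -0.001]
contact_force: [1.1, 5.4, 0.9]
grip_width: -0.0003
gripper_force: 2.3
```

Emit:
servo_tool:
  commands:
    - [0,0,0,0.3,-1.5,-1.5,1]
    - [0,0,0,0.7,-3,-3,1]
    - [0,0,0,1,-4,-4.5,1]
    - [0,0,0,1.3,-5,-6,1]
    - [0,0,0,1.3,-5,-6,1]

```text
clock: 12.45
tcp_pos: [0.5275, -0.0639, 0.1702]
orientation: [-3.115, -0.406, -0.0]
contact_force: [0.8, 5.5, 0.8]
grip_width: -0.0003
gripper_force: 2.3
```

```bash
python3 -c "
from h import *
p=bottles(); print(r.get_obs()['tcp_pos'],r.get_obs()['contact_force'])
q,_=r.grab_frame('side'); cv2.imwrite('pics/t1.png',np.hstack([cv2.resize(p[110:240,180:330],(390,338)),cv2.resize(q[130:270,190:340],(390,364))[:338]]))"
```

```text
side tub 225 [ 0.015 -0.051  0.077] 0.233
side tray 5 [-0.05   0.214  0.087] 0.178
side tray top z max 0.39
scene tub 83 [ 0.039 -0.058  0.119] 0.231
scene tray 24 [0.012 0.173 0.116] 0.36
scene tray top z max 0.389
[ 0.5274887  -0.06377584  0.17038785] [0.77137881 4.05592297 1.38439758]
```

View pics/t1.png

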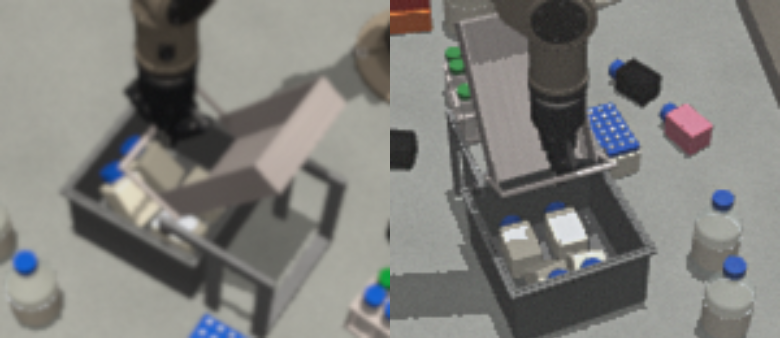

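In the side half, two bottles lie flat at (520,245) and (567,232) with two more along the near wall at (545,275) and (590,262). The tray is empty. I let it down along the same arc.

Emit:
servo_tool:
  commands:
    - [0,0,0,0,0,0,1]
    - [0,0,0,-0.6,2.5,3,1]
    - [0,0,0,-1.2,5,6,1]
    - [0,0,0,-1.8,7.5,9,1]
    - [0,0,0,-2.5,10,12,1]

```text
clock: 13.02
tcp_pos: [0.5246, -0.0529, 0.1826]
orientation: [-3.114, -0.406, 0.0]
contact_force: [1.2, 6.8, -0.9]
grip_width: 0.0001
gripper_force: 3.5
```

Emit:
servo_tool:
  commands:
    - [0,0,0,-0.7,2.9,2.7,1]
    - [0,0,0,-1.4,5.8,5.3,1]
    - [0,0,0,-2.2,8.7,8,1]
    - [0,0,0,-3,11.7,10.5,1]
    - [0,0,0,-3.7,14.7,13,1]

```text
clock: 13.43
tcp_pos: [0.5204, -0.0371, 0.1951]
orientation: [-3.113, -0.408, 0.002]
contact_force: [0.4, 7.6, -4.2]
grip_width: -0.0001
gripper_force: 3.9
```

Emit:
servo_tool:
  commands:
    - [0,0,0,-0.8,3.4,2,1]
    - [0,0,0,-1.7,6.8,4,1]
    - [0,0,0,-2.5,10.2,6,1]
    - [0,0,0,-3.4,13.6,8,1]
    - [0,0,0,-4.2,17,9.6,1]

```text
clock: 13.85
tcp_pos: [0.5157, -0.0207, 0.2045]
orientation: [-3.114, -0.407, 0.004]
contact_force: [-1.5, 7.2, -3.4]
grip_width: 0.0
gripper_force: 3.4
```

Emit:
servo_tool:
  commands:
    - [0,0,0,-0.9,3.7,1.5,1]
    - [0,0,0,-1.8,7.4,3,1]
    - [0,0,0,-2.8,11,4,1]
    - [0,0,0,-3.7,14.8,5,1]
    - [0,0,0,-4.6,18.4,6,1]

```text
clock: 14.27
tcp_pos: [0.5111, -0.0027, 0.2104]
orientation: [-3.114, -0.407, 0.004]
contact_force: [-0.5, 6.4, -3.9]
grip_width: -0.0003
gripper_force: 3.0
```

Emit:
servo_tool:
  commands:
    - [0,0,0,-0.9,3.7,1,1]
    - [0,0,0,-1.8,7.4,1,1]
    - [0,0,0,-2.8,11,2,1]
    - [0,0,0,-3.7,14.8,2,1]
    - [0,0,0,-4.6,18.4,2,1]

```text
clock: 14.68
tcp_pos: [0.5067, 0.0149, 0.2126]
orientation: [3.115, 0.406, -0.003]
contact_force: [-0.6, -0.3, -0.3]
grip_width: 0.0002
gripper_force: 0.0
```

Emit:
servo_tool:
  commands:
    - [0,0,0,-0.7,3,0,1]
    - [0,0,0,-1.5,6,0,1]
    - [0,0,0,-2.2,9,0,1]
    - [0,0,0,-4,16,0,1]
    - [0,0,0,-6,24,0,1]

```text
clock: 15.1
tcp_pos: [0.5018, 0.0383, 0.2131]
orientation: [3.115, 0.403, 0.0]
contact_force: [-0.8, -0.1, -0.0]
grip_width: -0.0002
gripper_force: 0.0
```

Tray down with no contact force left. I rise clear and check by numbers, since the picture budget is spent.

Emit:
servo_tool:
  commands:
    - [0,0,0,-2,8,35,1]
    - [0,0,0,-2,8,75,1]
    - [0,0,0,-2,8,115,1]
    - [0,0,0,-2,8,155,1]
    - [0,0,0,-2,8,175,1]

```text
clock: 15.52
tcp_pos: [0.501, 0.0472, 0.3933]
orientation: [-3.114, -0.406, -0.01]
contact_force: [1.2, -0.1, -0.4]
grip_width: 0.0
gripper_force: 0.0
```

Emit:
servo_tool:
  commands:
    - [0,0,0,0,0,0,1]
    - [0,0,0,0,0,0,1]
    - [0,0,0,0,0,0,1]

```text
clock: 15.77
tcp_pos: [0.4992, 0.0468, 0.387]
orientation: [3.115, 0.406, -0.002]
contact_force: [-0.1, -1.1, 0.1]
grip_width: -0.0002
gripper_force: 0.0
```

```bash
python3 - <<'E'
from h import *
print(r.get_obs()["tcp_pos"],r.get_obs()["contact_force"])
lip=np.array([.512,-.002]); ex=np.array([.970,.242]); ey=np.array([-.242,.970])
for n in("scene","side"):
    p,d=r.grab_frame(n); W=cloud(n,d); u=W[...,:2]-lip; x=u@ex; y=u@ey; z=W[...,2]; h=cv2.cvtColor(p,cv2.COLOR_BGR2HSV); white=(h[...,1]<60)&(h[...,2]>120)
    m=(z>.116)&(z<.13)&(abs(x)<.14)&(y<.06)&(y>-.2)&(np.ptp(p.astype(int),-1)<40)&~white; R=cv2.minAreaRect(W[m][:,:2].astype(np.float32)); c=np.array(R[0]); print(n,"tub",R,(c-lip)@ex,(c-lip)@ey, "rim z",np.median(z[m]))
    m=(abs(x)<.06)&(y>.03)&(y<.22)&(z>.14)&(z<.26); A=np.c_[x[m],y[m],np.ones(m.sum())]; print(" tray floor z",np.median(z[m]),"slope",np.linalg.lstsq(A,z[m],rcond=None)[0].round(3))
    q=white&(abs(x)<.095)&(y<-.0)&(y>-.16)&(z<.16)&(z>.015); k,l,st,ce=cv2.connectedComponentsWithStats(q.astype(np.uint8))
    for i in range(1,k):
        if st[i,4]>15: print("  white",st[i,4],np.c_[x,][l==i].mean().round(3) if 0 else (x[l==i].mean().round(3),y[l==i].mean().round(3),z[l==i].mean().round(3),z[l==i].max().round(3)))
    b=(h[...,0]>105)&(h[...,0]<130)&(h[...,1]>150)&(abs(x)<.12)&(y<.05)&(y>-.2); k,l,st,ce=cv2.connectedComponentsWithStats(b.astype(np.uint8))
    for i in range(1,k):
        if st[i,4]>4: print("  cap",st[i,4],x[l==i].mean().round(3),y[l==i].mean().round(3),z[l==i].mean().round(3))
E
```

```text
[0.49917437 0.04680086 0.38700399] [-0.06040304 -1.08610525  0.11762608]
scene tub ((0.5220461487770081, -0.061956509947776794), (0.2281430959701538, 0.22123095393180847), 14.145286560058594) -0.0047647110936641784 -0.06058898265337943 rim z 0.12351931096723612
 tray floor z 0.16516504157608614 slope [ 0.001 -0.     0.165]
  white 539 (np.float64(0.006), np.float64(-0.099), np.float64(0.068), np.float64(0.125))
  white 85 (np.float64(-0.044), np.float64(-0.049), np.float64(0.053), np.float64(0.159))
  white 17 (np.float64(0.051), np.float64(-0.017), np.float64(0.049), np.float64(0.058))
  cap 56 -0.029 -0.147 0.09
  cap 50 0.025 -0.145 0.093
side tub ((0.5220297574996948, -0.06804139912128448), (0.2253883183002472, 0.23039036989212036), 13.932398796081543) -0.006253153812646875 -0.06648735846257209 rim z 0.12488149122237335
 tray floor z 0.16628891775102717 slope [-0.001  0.003  0.166]
  white 148 (np.float64(0.026), np.float64(-0.033), np.float64(0.056), np.float64(0.063))
  white 154 (np.float64(-0.049), np.float64(-0.033), np.float64(0.056), np.float64(0.063))
  white 62 (np.float64(0.023), np.float64(-0.114), np.float64(0.081), np.float64(0.101))
  white 79 (np.float64(-0.038), np.float64(-0.109), np.float64(0.076), np.float64(0.096))
  cap 13 0.028 0.024 0.049
  cap 10 -0.048 0.025 0.047
  cap 7 0.018 -0.142 0.103
  cap 7 -0.033 -0.141 0.101
```

All four bottles are in the tub at heights below 0.105 m, the tray floor is level (slope under 0.003), the tub rim is flat, and the arm is clear.

```bash
python3 -c "
from bench import r
print(r.hand_in())"
```

```text
the job is handed in; nothing more can be done
None
```

The job is handed in with the tub under the lip, all four bottles in it, the tray let down level and the arm clear; the bystanders were not re-measured at the end, and no verdict came back.

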